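Stack two lunch towers from loose pots and lids

ROBOT

A 6-joint arm with a two-finger parallel gripper is mounted at the origin on the work surface. World frame = base frame: x ahead of the robot, y to its left, z up, the work surface at z = 0. Lengths are in m, angles in rad, forces in N, time in s.
With the tool pointing down it reaches from about 0.25 to 0.8 m from the base axis. Payload 8.5 kg.
Tool frame: the origin (TCP) lies midway between the tips of the shut fingers; the grasp point (between the pads) lies robot.grip_point_offset behind it (robot.grip_point_offset is the distance from the TCP to the grasp point, in m); z points along the fingers, y is the line along which they close (so a half turn about z gives the same grasp; the last joint's range is limited). The gripper opens to 85 mm and grips with 20 to 120 N. Pads are 22 mm wide; open, the fingers measure 114 mm over their backs; the gripper's body (76 mm by 85 mm) begins 54 mm behind the grasp point. The pads swing forward as they close: fully open they stand 13 mm farther back than shut.
Start: joints at [-1.14, 0.238, -0.013, 1.319, 0, 1.571], TCP at [0.219, -0.477, 0.231] pointing down, gripper open.
Joint ranges: [-2.66, 2.66], [-1.03, 1.9], [-1.14, 1.46], [-1.82, 2.27], [-1.45, 1.34], [-3.14, 3.14]. Speed limits (rad/s): [2.22, 2.22, 2.79, 3.14, 3.14, 3.14].

INTERFACE

Orientations are given as a unit quaternion [w, x, y, z].
In Python, from rig import robot gives the robot as it stands. The module is installed in compiled form; this text tells all that it offers.
- The arm moves only by the tool carry_out, never from a script. Its argument "motion" is a list of rows, each a list of 4 numbers: the shift along the tool's x, y, z in mm, then the turn about the tool's z in rad. A call has 1 to 12 rows; each row shifts and turns the commanded pose from where the row before left it, along the tool's axes as they then stand; what a row does not reach is not made up. A row lasts 1/8 s, in which the tool goes at most 62.5 mm and 10.7 degrees, less where a joint would pass 70% of its speed; a pose out of reach is approached as far as the arm can. A call with a gripper value outside its range is refused whole. "claw" is the finger opening in mm, from 0 to 85.4, set as the call begins (left out, the last holds). The fingers move at their own pace and stop on an object; the grip force is fixed at half the most. Time passes only in rows, so rows that do not move let the fingers close. It gives the time, the measured TCP pose, the force, the opening and the grip force at its end, in the units of the state.
- robot.read_state(): the state, without advancing time (a new reading comes with each control period).
- robot.camera(name): name is "scene" or "top" or "wrist"; returns a dict with "pixels" (400x640x3 uint8, red, green, blue), "camera_matrix" (3x3 intrinsics, pixels), "k1" (the pictures are not rectified: a ray, as slopes to the right and down, at radius r is drawn at 1 + k1 r^2 times it, then the intrinsics apply), "T" (4x4, takes a point from camera to world coordinates). Camera axes: x right, y down, z forward; pixel columns grow to the right and rows downward; lengths in m; the calibration is good to about 2 mm. A picture is of the moment at which its call begins. There is no depth.
- robot.close_job(): hands the job in; it is judged then, once.
The state is a dict: "t": time; "joints": joint angles; "joint_velocities": joint speeds; "joint_efforts": joint torques, N m; "eef_pos": TCP position; "tcp_rot": TCP orientation; "force": force on the tool from outside, world axes, zero at the start; "torque": the same for the moment, N m; "opening": finger opening in m; "finger_force": force on a finger pad.
Only numpy, scipy, OpenCV 4.12 (cv2) and the standard library are available. Lean on these libraries where they do the work, as an engineer would, in place of code of your own. Each camera call takes 0.05 s, during which the arm holds its last target. There are 200 camera calls.

TASK

Pack the two lunch towers on the kitchen worktop: on the dark blue base stack the teal pot, then the red pot, then the dark blue lid; on the white base put the yellow pot, then the white lid. Every piece must sit fully home in the one below, upright, and be let go; don't knock over or push aside the soap bottle, the tin or the tumbler.

Things in the scene. Friction and masses are not known exactly. Their poses are not given: they have to be found in the camera images.
- blue_base: low round carrier base, dark blue, fixed to the worktop; diameter 84, 16 high, round recess of diameter 58 and 8 deep in its top. Origin: centre of its underside on the worktop, z up. A pot seated in it has its origin 10 above this origin
- white_base: low round carrier base, white, fixed to the worktop; diameter 84, 16 high, round recess of diameter 58 and 8 deep in its top. Origin: centre of its underside on the worktop, z up. A pot seated in it has its origin 10 above this origin
- teal_pot: loose round closed food pot, teal (blue-green), diameter 66, 60 high overall. Underneath a foot of diameter 53, 6 high, tapering to 46; in the top a recess of diameter 58, 8 deep, so the rim is 4 wide. About 190 g. Origin: centre of the foot's underside, z up, upright at the start. Seated, its foot is in the recess below and its shoulder on that rim
- red_pot: loose round closed food pot, red, diameter 66, 45 high overall. Underneath a foot of diameter 53, 6 high, tapering to 46; in the top a recess of diameter 58, 8 deep, so the rim is 4 wide. About 140 g. Origin: centre of the foot's underside, z up, upright at the start. Seated, its foot is in the recess below and its shoulder on that rim
- yellow_pot: loose round closed food pot, yellow, diameter 66, 50 high overall. Underneath a foot of diameter 53, 6 high, tapering to 46; in the top a recess of diameter 58, 8 deep, so the rim is 4 wide. About 150 g. Origin: centre of the foot's underside, z up, upright at the start. Seated, its foot is in the recess below and its shoulder on that rim
- blue_lid: loose round lid, dark blue, diameter 66: foot of diameter 53, 6 high (tapered to 46 at its bottom), then a disc 10 thick, then an upright round knob, diameter 26, 28 high, to grip; 44 high overall, 70 g. Origin: centre of the foot's underside, z up, upright at the start. Its foot fits the recess of any pot; the disc then rests on the pot's rim
- white_lid: loose round lid, white, diameter 66: foot of diameter 53, 6 high (tapered to 46 at its bottom), then a disc 10 thick, then an upright round knob, diameter 26, 28 high, to grip; 44 high overall, 70 g. Origin: centre of the foot's underside, z up, upright at the start. Its foot fits the recess of any pot; the disc then rests on the pot's rim
- soap_bottle: green washing-up bottle with orange cap, diameter 56, height 165. Loose, stands upright, origin at the centre of its underside; to be left where it is
- food_tin: steel food tin with a paper band, diameter 68, height 95. Loose, stands upright, origin at the centre of its underside; to be left where it is
- tumbler: blue ceramic tumbler, open, rim diameter 68, height 90. Loose, stands upright, origin at the centre of its underside; to be left where it is

How it is judged:
At the end, for the whole second after the job is handed in: Teal pot in the blue base, red pot in the teal pot, blue lid in the red pot, yellow pot in the white base, white lid in the yellow pot: each centred on the piece below within 6 mm, at its seated height within 3 mm, tilted less than 0.06 rad, and at rest (horizontal distance between teal_pot and blue_base below 0.006 m and z of teal_pot in the frame of blue_base between 0.007 and 0.013 m and angle between each of teal_pot, red_pot, blue_lid, yellow_pot, white_lid's own z axis and vertical below 0.06 rad and linear speed of each of teal_pot, red_pot, blue_lid, yellow_pot, white_lid below 0.02 m/s and horizontal distance between red_pot and teal_pot below 0.006 m and z of red_pot in the frame of teal_pot between 0.051 and 0.057 m and horizontal distance between blue_lid and red_pot below 0.006 m and z of blue_lid in the frame of red_pot between 0.036 and 0.042 m and horizontal distance between yellow_pot and white_base below 0.006 m and z of yellow_pot in the frame of white_base between 0.007 and 0.013 m and horizontal distance between white_lid and yellow_pot below 0.006 m and z of white_lid in the frame of yellow_pot between 0.041 and 0.047 m); the robot touches nothing.
It fails at once if the soap bottle is knocked over or pushed more than 30 mm (distance of soap_bottle from where it was at the start of the episode above 0.03 m or angle between soap_bottle's own z axis and vertical above 0.5 rad).
It fails at once if the tin is knocked over or pushed more than 30 mm (distance of food_tin from where it was at the start of the episode above 0.03 m or angle between food_tin's own z axis and vertical above 0.5 rad).
It fails at once if the tumbler is knocked over or pushed more than 30 mm (distance of tumbler from where it was at the start of the episode above 0.03 m or angle between tumbler's own z axis and vertical above 0.5 rad).
It also fails if it takes over 138 s, if anything falls off the work surface, if the arm or the gripper's body presses on something with over 40 N, if the wrist force passes 120 N, or if a joint passes its speed limit or range.

## Working session

There is one attempt and no reset: what is moved stays moved. The work goes in short steps, Python scripts to look and compute and a tool call to move; the robot and the scene stay as the last step left them, time stands still between calls to the robot, and variables do not carry over. Pictures are saved under pics/ and viewed, at most 14 in all, crops included, and the job is handed in when it is done.

Besides the shell and the picture viewer there is one more tool, called after "Call:" by a JSON object that holds its "fn" and its "kwargs", one argument or row to a line. carry_out: Moves the arm, as the interface text tells. Its arguments: {"type":"object","properties":{"motion":{"type":"array"},"claw":{"type":"number"}},"required":["motion"]}

```bash
ls; mkdir -p pics; python3 - <<'E'
from rig import robot
import cv2, numpy as np
print(robot.read_state(), robot.grip_point_offset)
for n in ("scene","top","wrist"):
    c=robot.camera(n); cv2.imwrite(f"pics/{n}0.png",c["pixels"][:,:,::-1])
    print(n,c["camera_matrix"].tolist(),c["k1"],np.round(c["T"],4).tolist())
E
```

```text
pics
{'t': 0.0, 'joints': array([-1.13997232e+00,  2.38829119e-01, -1.42493435e-02,  1.31919248e+00,
       -2.50435404e-05,  1.57083501e+00]), 'joint_velocities': array([ 0.00165162,  0.00085155,  0.0013352 , -0.00157415,  0.00140727,
        0.00041477]), 'joint_efforts': array([ 8.63330461e-04, -5.38792026e+01,  3.46436334e+01,  1.84431783e-02,
        1.40418406e-04,  4.15748246e-06]), 'eef_pos': array([ 0.21907281, -0.47665871,  0.23065417]), 'tcp_rot': array([-7.17588490e-04,  9.76892277e-01,  2.13730987e-01, -1.69845925e-04]), 'force': array([ 0.88620795,  0.91096605, -0.08328896]), 'torque': array([-0.00571212,  0.00942803, -0.00340569]), 'finger_force': 0.0, 'opening': 0.08537917095854287} 0.0187
scene [[489.509151751191, 0.0, 318.06400955017637], [0.0, 489.509151751191, 206.07406007375738], [0.0, 0.0, 1.0]] -0.04804394234456543 [[0.1207, 0.6772, -0.7258, 1.5131], [0.9925, -0.0686, 0.1011, -0.1421], [0.0187, -0.7326, -0.6804, 0.9656], [0.0, 0.0, 0.0, 1.0]]
top [[391.190093555165, 0.0, 326.6434829241292], [0.0, 391.190093555165, 199.94094914296048], [0.0, 0.0, 1.0]] -0.04436087034188882 [[-0.0431, -0.9774, 0.2072, 0.3394], [-0.9991, 0.0408, -0.0151, 0.0196], [0.0063, -0.2076, -0.9782, 0.9512], [0.0, 0.0, 0.0, 1.0]]
wrist [[353.3593446962474, 0.0, 318.35285956215], [0.0, 353.3593446962474, 199.3086628773735], [0.0, 0.0, 1.0]] -0.004895706138539313 [[0.4184, -0.8741, -0.2469, 0.2823], [-0.9083, -0.4028, -0.1131, -0.4486], [-0.0006, 0.2716, -0.9624, 0.3725], [0.0, 0.0, 0.0, 1.0]]
```

View pics/top0.png

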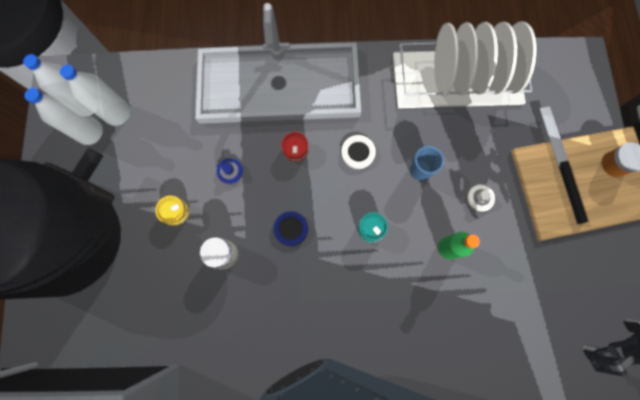

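View pics/scene0.png

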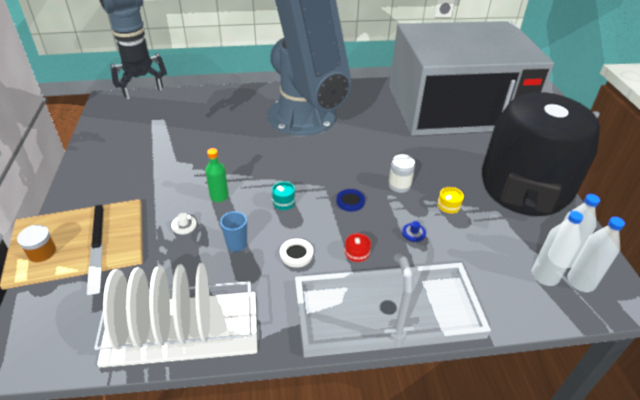

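```bash
cat > h.py <<'E'
from rig import robot
import cv2, numpy as np
from scipy.optimize import least_squares
def rays(c,px):
    K=c["camera_matrix"]; d=(np.asarray(px,float)-K[:2,2])/K[0,0]
    u=d.copy()
    for _ in range(8): u=d/(1+c["k1"]*(u**2).sum(1,keepdims=True))
    return np.c_[u,np.ones(len(u))]@c["T"][:3,:3].T
def plane(c,px,z):
    o=c["T"][:3,3]; r=rays(c,px); return (o+r*((np.broadcast_to(z,len(r))-o[2])/r[:,2])[:,None])[:,:2]
def proj(c,P):
    p=(np.asarray(P,float)-c["T"][:3,3])@c["T"][:3,:3]; u=p[:,:2]/p[:,2:]
    u=u*(1+c["k1"]*(u**2).sum(1,keepdims=True)); K=c["camera_matrix"]; return u*K[0,0]+K[:2,2]
HUE={'teal':(80,98),'red':(-8,8),'yellow':(20,34),'blue':(106,130),'green':(45,75)}
def mask(c,col,seed,rad):
    im=c["pixels"]; hsv=cv2.cvtColor(im,cv2.COLOR_RGB2HSV).astype(int); h,s,v=hsv.transpose(2,0,1)
    w=np.zeros(h.shape,np.uint8); cv2.circle(w,tuple(int(x) for x in seed),int(rad),1,-1)
    if col=='white':
        t,_=cv2.threshold(v[w>0].astype(np.uint8),0,255,cv2.THRESH_OTSU); m=(v>t)&(s<60)
    else:
        a,b=HUE[col]; h=np.where(h>150,h-180,h) if a<0 else h; m=(h>=a)&(h<=b)&(s>90)
    m=(m&(w>0)).astype(np.uint8); m=cv2.morphologyEx(m,cv2.MORPH_CLOSE,np.ones((3,3)))
    n,l,st,_=cv2.connectedComponentsWithStats(m); k=1+np.argmax(st[1:,4]); m=(l==k).astype(np.uint8)
    return max(cv2.findContours(m,cv2.RETR_EXTERNAL,cv2.CHAIN_APPROX_NONE)[0],key=cv2.contourArea)
def fit(c,cnt,R,z0,z1,nofar=False):
    """silhouette of an upright cylinder: far edge lies at z1, near edge at z0; sides not used"""
    h=cv2.convexHull(cnt)[:,0]; n=[]
    pts=cv2.convexHull(cnt)[:,0].astype(float)
    m=pts.mean(0); pts=pts+0.5*(pts-m)/np.linalg.norm(pts-m,axis=1,keepdims=True)  # outer edge of pixels
    x=plane(c,pts,(z0+z1)/2).mean(0)
    for _ in range(6):
        d=x-c["T"][:2,3]; d/=np.linalg.norm(d)
        a0,a1=plane(c,pts,z0)-x,plane(c,pts,z1)-x
        near=(a0/np.linalg.norm(a0,axis=1)[:,None])@d<-.15; far=(a1/np.linalg.norm(a1,axis=1)[:,None])@d>.15
        q=np.r_[a0[near],a1[far]] if not nofar else a0[near]
        f=least_squares(lambda p:np.hypot(*(q-p[:2]).T)-R-p[2]*(not nofar),[0,0,0],loss='soft_l1',f_scale=.002)
        x=x+f.x[:2]
    return x,f.x[2],np.sqrt(np.mean(f.fun**2))
DIM={'teal_pot':('teal',.033,.006,.060),'red_pot':('red',.033,.006,.045),'yellow_pot':('yellow',.033,.006,.050),
'blue_lid':('blue',.033,.006,.016),'white_lid':('white',.033,.006,.016),'blue_base':('blue',.042,0,.016),'white_base':('white',.042,0,.016)}
E
cat > m.py <<'E'
from h import *
S={'top':dict(teal_pot=(372,227),red_pot=(294,147),yellow_pot=(172,210),blue_lid=(229,170),white_lid=(481,198),blue_base=(290,228),white_base=(358,152)),
'scene':dict(teal_pot=(284,195),red_pot=(358,247),yellow_pot=(451,200),blue_lid=(414,232),white_lid=(184,225),blue_base=(351,200),white_base=(297,253))}
for cam in S:
    c=robot.camera(cam); im=c["pixels"][:,:,::-1].copy()
    for n,s in S[cam].items():
        col,R,z0,z1=DIM[n]; cnt=mask(c,col,s,24)
        x,b,e=fit(c,cnt,R,z0,z1,cam=='scene' and 'lid' in n)
        print(cam,n,np.round(x*1000,1),'dR %.1f rms %.1f'%(b*1e3,e*1e3))
        cv2.drawContours(im,[cnt],-1,(0,255,0) if col!='teal' else (0,0,255),1)
    if cam=='top':
        for n,p,h in (('bottle',(472,241),.165),('tin',(216,248),.095),('tumbler',(429,156),.09)): print(n,np.round(plane(c,[p],h)*1000))
        im=im[110:290,120:520]
    else: im=im[130:290,130:500]
    cv2.imwrite(f"pics/m_{cam}.png",cv2.resize(im,None,fx=2,fy=2))
E
python3 m.py
```

```text
top teal_pot [463.8 -99.1] dR -0.0 rms 0.7
top red_pot [676.3  79.3] dR 0.4 rms 0.5
top yellow_pot [524.1 379.3] dR 1.8 rms 0.5
top blue_lid [624.1 245. ] dR -0.0 rms 0.6
top white_lid [ 528.  -379.5] dR 0.4 rms 0.7
top blue_base [472.7  96. ] dR 0.2 rms 0.3
top white_base [661.3 -80.2] dR 1.5 rms 0.4
bottle [[ 409. -283.]]
tin [[424. 253.]]
tumbler [[ 616. -235.]]
scene teal_pot [463.3 -96.9] dR 1.1 rms 1.0
scene red_pot [675.4  80.4] dR 1.7 rms 0.6
scene yellow_pot [523.6 380.7] dR 3.1 rms 0.8
scene blue_lid [624.  246.6] dR 0.0 rms 0.3
scene white_lid [ 573.7 -375.3] dR 0.0 rms nan
scene blue_base [473.2  97.2] dR 0.7 rms 0.6
scene white_base [659.1 -78.1] dR 2.2 rms 0.8
  return _methods._mean(a, axis=axis, dtype=dtype,
  ret = ret.dtype.type(ret / rcount)
```

Call:
{"fn": "carry_out", "kwargs": {
  "motion": [
    [0,0,0,0.1436],
    [0,0,0,0.1436],
    [0,0,0,0.1436],
    [27,-42,0,0],
    [27,-42,0,0],
    [27,-42,0,0],
    [27,-42,0,0],
    [27,-42,0,0],
    [27,-42,0,0],
    [27,-42,0,0],
    [27,-42,0,0],
    [27,-42,0,0]
  ],
  "claw": 85
}}

```text
t: 1.75
eef_pos: [0.4629, -0.0975, 0.2314]
tcp_rot: [0.0, 1.0, 0.0, 0.0]
force: [1.0, -1.0, -0.2]
opening: 0.0849
finger_force: 0.0
```

View pics/m_top.png

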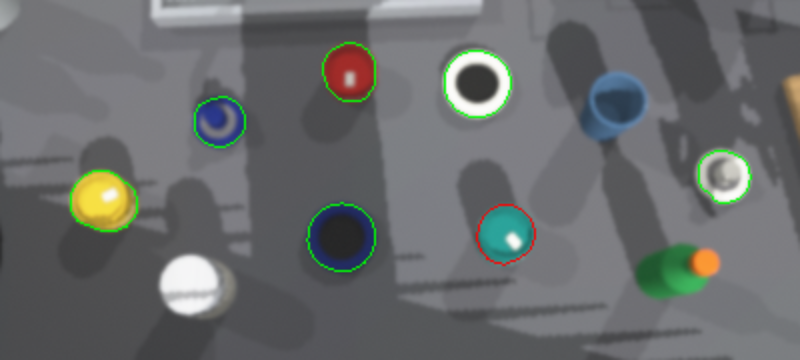

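Call:
{"fn": "carry_out", "kwargs": {
  "motion": [
    [0.5,0.5,45,0],
    [0,0,45,0],
    [0,0,45,0],
    [0,0,40,0],
    [0,0,25,0],
    [0,0,11,0],
    [0,0,0,0]
  ]
}}

```text
t: 2.62
eef_pos: [0.4625, -0.0995, 0.0201]
tcp_rot: [-0.0, 1.0, -0.0, -0.0]
force: [0.2, 0.7, 0.6]
opening: 0.0849
finger_force: 0.0
```

Call:
{"fn": "carry_out", "kwargs": {
  "motion": [
    [0,0,0,0],
    [0,0,0,0],
    [0,0,0,0],
    [0,0,0,0],
    [0,0,0,0],
    [0,0,0,0]
  ],
  "claw": 50
}}

```text
t: 3.38
eef_pos: [0.4636, -0.0996, 0.0218]
tcp_rot: [0.0, 1.0, 0.0, 0.001]
force: [-1.8, 0.2, 5.7]
opening: 0.0649
finger_force: 65.4
```

Call:
{"fn": "carry_out", "kwargs": {
  "motion": [
    [0,0,-30,0],
    [0,0,-40,0],
    [0,0,-30,0],
    [2,-39,0,0],
    [2,-39,0,0],
    [2,-39,0,0],
    [2,-39,0,0],
    [1.5,-38.5,0,0],
    [0,0,0,0],
    [0,0,35,0],
    [0,0,30,0],
    [0,0,0,0]
  ]
}}

```text
t: 4.88
eef_pos: [0.4706, 0.0447, 0.0551]
tcp_rot: [-0.021, 0.999, 0.034, -0.003]
force: [-0.3, 0.1, -2.4]
opening: 0.0649
finger_force: 67.6
```

```bash
python3 - <<'E'
from h import *
print(robot.read_state()['eef_pos'])
for cam,s in (('scene',(351,190)),('top',(290,225))):
    c=robot.camera(cam); s=proj(c,[[.473,.0965,.05]])[0]
    cnt=mask(c,'teal',s,30); print(cam,np.round(fit(c,cnt,.033,.006+.025,.06+.025)[0]*1e3,1))
    im=c["pixels"][:,:,::-1]; u,v=s.astype(int); cv2.imwrite(f"pics/a_{cam}.png",cv2.resize(im[v-50:v+50,u-60:u+60],None,fx=5,fy=5))
E
```

```text
[0.47058079 0.04473817 0.05511626]
scene [459.4  48.1]Traceback (most recent call last):
  File "<stdin>", line 5, in <module>
  File "h.py", line 23, in mask
    n,l,st,_=cv2.connectedComponentsWithStats(m); k=1+np.argmax(st[1:,4]); m=(l==k).astype(np.uint8)
                                                      ~~~~~~~~~^^^^^^^^^^
    return _wrapfunc(a, 'argmax', axis=axis, out=out, **kwds)
    return bound(*args, **kwds)
ValueError: attempt to get argmax of an empty sequence
```

```bash
python3 - <<'E'
from h import *
s=robot.read_state(); print(s['joints'].round(3),s['joint_velocities'].round(3),s['force'],s['eef_pos'],s['tcp_rot'])
c=robot.camera('scene');im=c["pixels"][:,:,::-1]; cv2.imwrite("pics/a.png",cv2.resize(im[100:290,200:480],None,fx=2,fy=2))
E
```

```text
[ 0.068  0.284 -0.435  0.853  0.042  3.141] [ 0.003 -0.017  0.016 -0.001  0.    -0.   ] [ 0.3862198  -0.01011034 -1.97670732] [0.47258171 0.04501344 0.05727147] [-2.11566813e-02  9.99188649e-01  3.42556203e-02 -9.95023102e-04]
```

View pics/a.png

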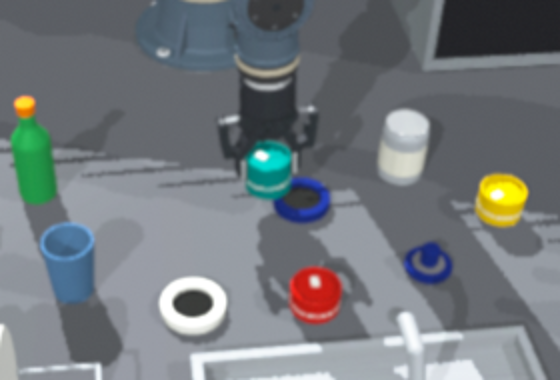

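Call:
{"fn": "carry_out", "kwargs": {
  "motion": [
    [0,0,-30,0],
    [0,0,0,-0.1745],
    [0,0,0,-0.1745],
    [0,0,0,-0.1745],
    [0,0,0,-0.1745],
    [0,0,0,-0.1745],
    [0,0,0,-0.1745],
    [0,0,0,-0.1745],
    [0,0,0,-0.1745],
    [0,0,0,-0.1745],
    [0,0,0,0]
  ]
}}

```text
t: 6.4
eef_pos: [0.4732, 0.0442, 0.0879]
tcp_rot: [-0.015, 0.683, 0.731, 0.015]
force: [-0.0, -0.6, -1.8]
opening: 0.0646
finger_force: 67.6
```

```bash
cat > s.py <<'E'
from rig import robot
from scipy.spatial.transform import Rotation as R
s=robot.read_state(); print(s['t'],s['joints'].round(3),s['eef_pos'].round(4),s['force'].round(1),s['opening'].round(4)); q=s['tcp_rot']; print(R.from_quat([*q[1:],q[0]]).as_matrix().round(4))
E
python3 s.py
```

```text
Traceback (most recent call last):
  File "s.py", line 3, in <module>
    s=robot.read_state(); print(s['t'],s['joints'].round(3),s['eef_pos'].round(4),s['force'].round(1),s['opening'].round(4)); q=s['tcp_rot']; print(R.from_quat([*q[1:],q[0]]).as_matrix().round(4))
                                                                                                      ^^^^^^^^^^^^^^^^^^
AttributeError: 'float' object has no attribute 'round'
```

```bash
sed -i "s/s\['opening'\].round(4)/round(s['opening'],4)/" s.py; python3 s.py
```

```text
6.4 [ 0.066  0.25  -0.39   0.93   0.042  1.569] [0.4732 0.0442 0.0879] [-0.  -0.6 -1.8] 0.0646
[[-0.0679  0.9977 -0.0013]
 [ 0.9968  0.0679  0.0425]
 [ 0.0425  0.0015 -0.9991]]
```

Call:
{"fn": "carry_out", "kwargs": {
  "motion": [
    [0,0,-20,-0.185],
    [0,0,0,-0.185],
    [0,0,0,-0.185],
    [0,0,0,-0.185],
    [0,0,0,-0.185],
    [0,0,0,-0.185],
    [0,0,0,-0.185],
    [0,0,0,-0.185],
    [0,0,0,-0.185],
    [0,0,0,-0.185],
    [0,0,0,-0.185],
    [0,0,0,-0.185]
  ]
}}

```text
t: 7.9
eef_pos: [0.4729, 0.0433, 0.1074]
tcp_rot: [0.006, -0.352, 0.936, 0.02]
force: [-0.1, 0.5, -1.5]
opening: 0.0645
finger_force: 67.6
```

Call:
{"fn": "carry_out", "kwargs": {
  "motion": [
    [0,0,0,-0.185],
    [0,0,0,-0.185],
    [0,0,0,-0.185],
    [0,0,0,-0.185],
    [0,0,0,-0.185],
    [0,0,0,-0.185],
    [0,0,0,-0.185],
    [0,0,0,-0.185],
    [0,0,0,-0.185],
    [0,0,0,-0.185],
    [0,0,0,-0.185],
    [0,0,0,-0.185]
  ]
}}

```text
t: 9.4
eef_pos: [0.4729, 0.0434, 0.1074]
tcp_rot: [-0.021, 0.995, -0.101, -0.003]
force: [0.5, 0.4, -3.0]
opening: 0.065
finger_force: 67.6
```

Call:
{"fn": "carry_out", "kwargs": {
  "motion": [
    [0,0,0,-0.13],
    [0,0,0,-0.13],
    [0,0,0,-0.02],
    [0,0,0,0]
  ]
}}

```text
t: 9.9
eef_pos: [0.4724, 0.0471, 0.107]
tcp_rot: [-0.02, 0.999, 0.035, -0.001]
force: [0.8, 0.2, -2.1]
opening: 0.0647
finger_force: 67.7
```

```bash
python3 s.py
```

```text
9.9 [ 0.074  0.232 -0.359  0.98   0.04  -3.137] [0.4724 0.0471 0.107 ] [ 0.8  0.2 -2.1] 0.0647
[[ 9.976e-01  6.920e-02 -2.500e-03]
 [ 6.920e-02 -9.968e-01  3.970e-02]
 [ 3.000e-04 -3.970e-02 -9.992e-01]]
```

Call:
{"fn": "carry_out", "kwargs": {
  "motion": [
    [0,15,0,0],
    [0,15,0,0],
    [0,0,0,0]
  ]
}}

```text
t: 10.28
eef_pos: [0.4734, 0.0323, 0.1054]
tcp_rot: [-0.013, 1.0, 0.025, -0.001]
force: [-0.2, -0.5, -1.7]
opening: 0.0646
finger_force: 67.7
```

```bash
python3 s.py
```

```text
10.275 [ 0.051  0.233 -0.361  0.977  0.027 -3.14 ] [0.4734 0.0323 0.1054] [-0.2 -0.5 -1.7] 0.0646
[[ 9.988e-01  4.940e-02 -1.700e-03]
 [ 4.940e-02 -9.984e-01  2.660e-02]
 [-4.000e-04 -2.660e-02 -9.996e-01]]
```

Call:
{"fn": "carry_out", "kwargs": {
  "motion": [
    [0,15,0,0],
    [0,15,0,0],
    [0,15,0,0],
    [0,15,0,0],
    [0,0,0,0]
  ]
}}

```text
t: 10.9
eef_pos: [0.4747, 0.0043, 0.1045]
tcp_rot: [-0.0, 1.0, 0.004, -0.0]
force: [0.5, 0.2, -2.6]
opening: 0.0648
finger_force: 67.7
```

```bash
python3 s.py
```

```text
10.9 [ 9.000e-03  2.340e-01 -3.620e-01  9.750e-01  1.000e-03 -3.141e+00] [0.4747 0.0043 0.1045] [ 0.5  0.2 -2.6] 0.0648
[[ 1.0e+00  7.5e-03 -3.0e-04]
 [ 7.5e-03 -1.0e+00  8.0e-04]
 [-3.0e-04 -8.0e-04 -1.0e+00]]
```

Call:
{"fn": "carry_out", "kwargs": {
  "motion": [
    [0,0,0,0.1754],
    [0,0,0,0.1754],
    [0,0,0,0.1754],
    [0,0,0,0.1754],
    [0,0,0,0.1754],
    [0,0,0,0.1754],
    [0,0,0,0.1754],
    [0,0,0,0.1754],
    [0,0,0,0.175],
    [-46,1,0,0],
    [-46,1,0,0],
    [0,0,20,0]
  ]
}}

```text
t: 12.4
eef_pos: [0.4737, 0.0997, 0.0854]
tcp_rot: [-0.002, 0.709, -0.705, 0.0]
force: [0.4, -0.2, -3.6]
opening: 0.065
finger_force: 67.8
```

```bash
cat > w.py <<'E'
import sys
from h import *
# w.py piece x y zorigin : measure the held/placed piece
n,x,y,z=sys.argv[1],*map(float,sys.argv[2:5])
col,R,z0,z1=DIM[n]
for cam in ('scene','top'):
    c=robot.camera(cam); s=proj(c,[[x/1e3,y/1e3,z/1e3+(z0+z1)/2]])[0]
    try:
        q=fit(c,mask(c,col,s,26),R,z0+z/1e3,z1+z/1e3,'lid' in n and cam=='scene'); print(cam,np.round(q[0]*1e3,1),np.round(np.array(q[1:])*1e3,1))
    except Exception as e: print(cam,e)
    if len(sys.argv)>5:
        u,v=s.astype(int); cv2.imwrite(f"pics/{sys.argv[5]}_{cam}.png",cv2.resize(c["pixels"][v-50:v+50,u-60:u+60,::-1],None,fx=5,fy=5))
E
python3 s.py; python3 w.py teal_pot 473 96 65 b
```

```text
12.4 [ 0.206  0.265 -0.375  0.928  0.002 -1.369] [0.4737 0.0997 0.0854] [ 0.4 -0.2 -3.6] 0.065
[[ 0.0046 -1.      0.0028]
 [-1.     -0.0046  0.0024]
 [-0.0024 -0.0028 -1.    ]]
scene [474.8  99.6] [0.9 1. ]
top attempt to get argmax of an empty sequence
```

Call:
{"fn": "carry_out", "kwargs": {
  "motion": [
    [2.5,1,15,0],
    [0,0,20,0],
    [0,0,10,0],
    [0,0,5,0],
    [0,0,3,0],
    [0,0,1,0],
    [0,0,0,0],
    [0,0,0,0]
  ]
}}

```text
t: 13.5
eef_pos: [0.472, 0.0945, 0.0318]
tcp_rot: [-0.001, 0.707, -0.707, -0.0]
force: [-2.5, -0.4, 7.9]
opening: 0.0646
finger_force: 69.0
```

```bash
python3 s.py; python3 w.py teal_pot 473 96 11
```

```text
13.5 [ 1.970e-01  3.220e-01 -4.570e-01  7.900e-01  1.000e-03 -1.375e+00] [0.472  0.0945 0.0318] [-2.5 -0.4  7.9] 0.0646
[[ 0.001  -1.      0.0011]
 [-1.     -0.001   0.0013]
 [-0.0013 -0.0011 -1.    ]]
scene [472.7  94.6] [1.  1.6]
top attempt to get argmax of an empty sequence
```

Call:
{"fn": "carry_out", "kwargs": {
  "motion": [
    [-2,0,0,0],
    [0,0,1,0],
    [0,0,0,0]
  ]
}}

```text
t: 13.98
eef_pos: [0.4723, 0.0959, 0.0317]
tcp_rot: [-0.001, 0.707, -0.707, 0.001]
force: [-4.8, -3.9, 22.1]
opening: 0.0648
finger_force: 70.4
```

Call:
{"fn": "carry_out", "kwargs": {
  "motion": [
    [0,0,0,0],
    [0,0,0,0],
    [0,0,0,0],
    [0,0,0,0],
    [0,0,-30,0],
    [0,0,-45,0],
    [0,0,-45,0],
    [0,0,-45,0],
    [0,0,0,0]
  ],
  "claw": 85
}}

```text
t: 15.1
eef_pos: [0.4734, 0.0966, 0.1977]
tcp_rot: [-0.003, 0.707, -0.707, 0.001]
force: [0.5, -0.0, -0.8]
opening: 0.0848
finger_force: 0.0
```

```bash
python3 s.py; python3 w.py teal_pot 473 96 10 c
```

```text
15.1 [ 2.010e-01  1.770e-01 -1.810e-01  1.207e+00  1.000e-03 -1.371e+00] [0.4734 0.0966 0.1977] [ 0.5 -0.  -0.8] 0.0848
[[ 0.001  -1.      0.0054]
 [-1.     -0.001   0.0021]
 [-0.0021 -0.0054 -1.    ]]
scene [470.5  97.2] [1.6 0.7]
top attempt to get argmax of an empty sequence
```

View pics/c_scene.png

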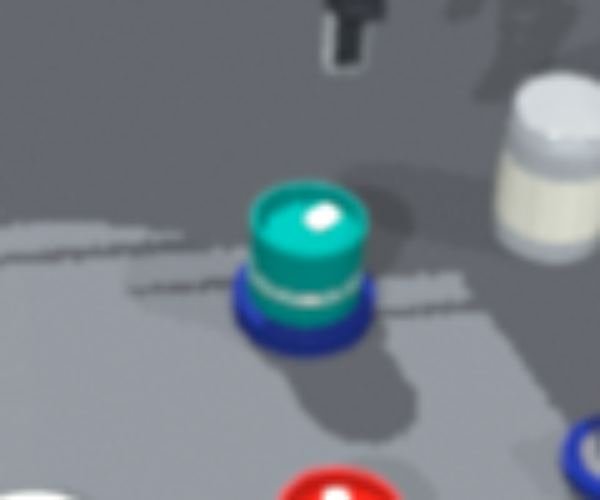

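Call:
{"fn": "carry_out", "kwargs": {
  "motion": [
    [3.3,-40.5,0,0],
    [3.3,-40.5,0,0],
    [3.3,-40.5,0,0],
    [3.3,-40.5,0,0],
    [3.3,-40.5,0,0],
    [0,0,0,0]
  ]
}}

```text
t: 15.95
eef_pos: [0.6753, 0.0794, 0.1907]
tcp_rot: [0.001, 0.707, -0.707, -0.002]
force: [-0.2, 0.5, -0.3]
opening: 0.0849
finger_force: 0.0
```

```bash
python3 s.py; python3 w.py teal_pot 473 96 10; python3 w.py red_pot 676 80 0
```

```text
15.95 [ 1.170e-01  5.280e-01  3.300e-01  1.377e+00  1.000e-03 -1.454e+00] [0.6753 0.0794 0.1907] [-0.2  0.5 -0.3] 0.0849
[[ 3.0e-04 -1.0e+00 -4.1e-03]
 [-1.0e+00 -3.0e-04  4.0e-04]
 [-4.0e-04  4.1e-03 -1.0e+00]]
scene [471.5  95.8] [0.8 2.1]
top attempt to get argmax of an empty sequence
scene [676.   80.2] [1.3 0.5]
top attempt to get argmax of an empty sequence
```

Call:
{"fn": "carry_out", "kwargs": {
  "motion": [
    [0,-0.5,45,0],
    [0,0,45,0],
    [0,0,45,0],
    [0,0,25,0],
    [0,0,12,0],
    [0,0,5,0],
    [0,0,0,0],
    [0,0,0,0]
  ]
}}

```text
t: 17.15
eef_pos: [0.6752, 0.0801, 0.0187]
tcp_rot: [-0.001, 0.707, -0.707, 0.0]
force: [-0.2, 0.6, -0.6]
opening: 0.085
finger_force: 0.0
```

Call:
{"fn": "carry_out", "kwargs": {
  "motion": [
    [0,0,8,0],
    [0,0,0,0],
    [0,0,0,0]
  ]
}}

```text
t: 17.52
eef_pos: [0.6744, 0.08, 0.0093]
tcp_rot: [-0.0, 0.707, -0.707, -0.001]
force: [0.1, -0.7, 0.0]
opening: 0.0852
finger_force: 0.0
```

Call:
{"fn": "carry_out", "kwargs": {
  "motion": [
    [0,0,0,0],
    [0,0,0,0],
    [0,0,0,0],
    [0,0,0,0],
    [0,0,0,0],
    [0,0,0,0]
  ],
  "claw": 50
}}

```text
t: 18.27
eef_pos: [0.6749, 0.0801, 0.01]
tcp_rot: [-0.001, 0.707, -0.707, -0.0]
force: [-0.2, 0.1, 6.6]
opening: 0.0645
finger_force: 66.6
```

Call:
{"fn": "carry_out", "kwargs": {
  "motion": [
    [0,0,-35,0],
    [0,0,-45,0],
    [0,0,-30,0],
    [-3.3,40.5,0,0],
    [-3.3,40.5,0,0],
    [-3.3,40.5,0,0],
    [-3.3,40.5,0,0],
    [-3.2,40,0,0],
    [0,0,0,0],
    [0,0,0,0]
  ]
}}

```text
t: 19.52
eef_pos: [0.4732, 0.0962, 0.1197]
tcp_rot: [-0.001, 0.708, -0.707, -0.0]
force: [0.1, -0.0, -1.7]
opening: 0.0643
finger_force: 67.4
```

```bash
python3 s.py; python3 w.py red_pot 473 96 100; python3 w.py teal_pot 473 96 10
```

```text
19.525 [ 2.000e-01  2.330e-01 -3.200e-01  1.017e+00  1.000e-03 -1.372e+00] [0.4732 0.0962 0.1197] [ 0.1 -0.  -1.7] 0.0643
[[ 1.1e-03 -1.0e+00  7.0e-04]
 [-1.0e+00 -1.1e-03  1.1e-03]
 [-1.1e-03 -7.0e-04 -1.0e+00]]
scene [458.7  98. ] [2.1 0.8]
top attempt to get argmax of an empty sequence
scene [471.6  97.3] [1.1 1.8]
top attempt to get argmax of an empty sequence
```

Call:
{"fn": "carry_out", "kwargs": {
  "motion": [
    [0,0,20,0],
    [0,0,12,0],
    [0,0,6,0],
    [0,0,4,0],
    [0,0,2,0],
    [0,0,1,0],
    [0,0,0,0],
    [0,0,0,0]
  ]
}}

```text
t: 20.72
eef_pos: [0.4727, 0.0962, 0.0748]
tcp_rot: [-0.0, 0.707, -0.707, -0.0]
force: [0.3, -0.7, -1.8]
opening: 0.0646
finger_force: 67.4
```

Call:
{"fn": "carry_out", "kwargs": {
  "motion": [
    [0,0,1,0],
    [0,0,1,0],
    [0,0,0,0],
    [0,0,0,0]
  ]
}}

```text
t: 21.22
eef_pos: [0.4727, 0.0962, 0.0739]
tcp_rot: [-0.001, 0.707, -0.707, -0.0]
force: [-2.6, -1.6, 14.7]
opening: 0.0642
finger_force: 69.5
```

Call:
{"fn": "carry_out", "kwargs": {
  "motion": [
    [0,0,0,0],
    [0,0,0,0],
    [0,0,0,0],
    [0,0,0,0],
    [0,0,-25,0],
    [0,0,-45,0],
    [0,0,-30,0],
    [-37.5,-37.8,0,0],
    [-37.5,-37.8,0,0],
    [-37.5,-37.8,0,0],
    [-37.5,-37.8,0,0],
    [0,0,0,0]
  ],
  "claw": 85
}}

```text
t: 22.72
eef_pos: [0.6254, 0.2487, 0.1706]
tcp_rot: [0.0, 0.708, -0.706, -0.001]
force: [0.2, 0.7, 0.4]
opening: 0.0847
finger_force: 0.0
```

```bash
python3 s.py; python3 w.py red_pot 473 96 64 d; python3 w.py teal_pot 473 96 10;python3 w.py blue_lid 624 246 0
```

```text
22.725 [ 3.780e-01  5.190e-01  2.630e-01  1.316e+00  1.000e-03 -1.196e+00] [0.6254 0.2487 0.1706] [0.2 0.7 0.4] 0.0847
[[ 3.0e-03 -1.0e+00 -1.2e-03]
 [-1.0e+00 -3.0e-03  9.0e-04]
 [-9.0e-04  1.2e-03 -1.0e+00]]
scene [470.7  96.3] [2.  0.5]
top [473.6  95.1] [1.  0.4]
scene [464.   96.7] [8.1 0. ]
top [467.3  94. ] [-4.3  0.3]
scene [624.  247.1] [0.  0.6]
top [624.7 244.2] [-1.   1.3]
```

View pics/d_scene.png

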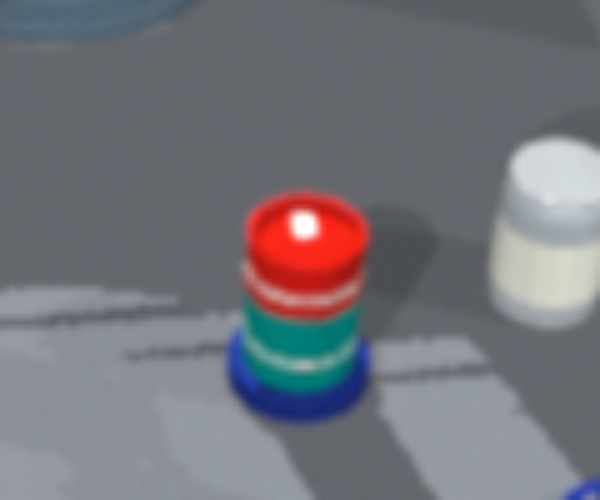

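Call:
{"fn": "carry_out", "kwargs": {
  "motion": [
    [2,1,0,0],
    [0,0,45,0],
    [0,0,45,0],
    [0,0,30,0],
    [0,0,15,0],
    [0,0,7,0],
    [0,0,0,0],
    [0,0,0,0]
  ],
  "claw": 50
}}

```text
t: 24.02
eef_pos: [0.6233, 0.2446, 0.0319]
tcp_rot: [-0.001, 0.707, -0.707, -0.0]
force: [-0.2, 0.5, 0.3]
opening: 0.0502
finger_force: 0.0
```

```bash
python3 s.py; python3 - <<'E'
from h import *
c=robot.camera('scene'); u,v=proj(c,[[.624,.246,.03]])[0].astype(int); cv2.imwrite("pics/e.png",cv2.resize(c["pixels"][v-50:v+50,u-60:u+60,::-1],None,fx=5,fy=5))
E
```

```text
24.025 [ 3.740e-01  5.950e-01  2.900e-02  1.002e+00  1.000e-03 -1.198e+00] [0.6233 0.2446 0.0319] [-0.2  0.5  0.3] 0.0502
[[ 0.001  -1.      0.0014]
 [-1.     -0.001   0.0016]
 [-0.0016 -0.0014 -1.    ]]
```

View pics/e.png

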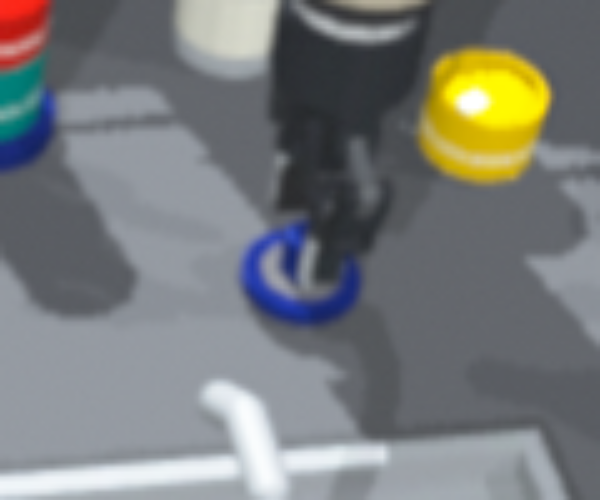

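```bash
python3 - <<'E'
from h import *
c=robot.camera('wrist'); cv2.imwrite("pics/e_w.png",c["pixels"][:,:,::-1])
for P in ([.624,.246,.016],[.624,.246,.044],[.591,.246,.016],[.657,.246,.016],[.624,.213,.016],[.624,.279,.016]): print(P,proj(c,[P])[0].round())
E
```

```text
[0.624, 0.246, 0.016] [318. 251.]
[0.624, 0.246, 0.044] [318. 280.]
[0.591, 0.246, 0.016] [386. 252.]
[0.657, 0.246, 0.016] [250. 251.]
[0.624, 0.213, 0.016] [318. 185.]
[0.624, 0.279, 0.016] [318. 311.]
```

View pics/e_w.png

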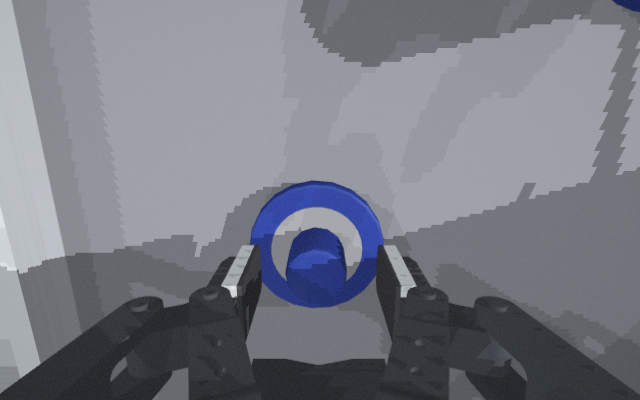

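Call:
{"fn": "carry_out", "kwargs": {
  "motion": [
    [0,0,6,0],
    [0,0,5,0],
    [0,0,0,0],
    [0,0,0,0]
  ]
}}

```text
t: 24.62
eef_pos: [0.6225, 0.2444, 0.0195]
tcp_rot: [-0.0, 0.707, -0.707, -0.001]
force: [-0.1, 0.5, -0.4]
opening: 0.0501
finger_force: 0.0
```

Call:
{"fn": "carry_out", "kwargs": {
  "motion": [
    [0,0,0,0],
    [0,0,0,0],
    [0,0,0,0],
    [0,0,0,0],
    [0,0,0,0],
    [0,0,0,0]
  ],
  "claw": 10
}}

```text
t: 25.38
eef_pos: [0.6228, 0.2445, 0.02]
tcp_rot: [-0.001, 0.707, -0.707, -0.0]
force: [-0.5, 0.9, 5.0]
opening: 0.0239
finger_force: 58.9
```

Call:
{"fn": "carry_out", "kwargs": {
  "motion": [
    [0,0,-35,0],
    [0,0,-45,0],
    [0,0,-45,0],
    [0,0,-25,0],
    [37,37.6,0,0],
    [37,37.6,0,0],
    [37,37.6,0,0],
    [37,37.6,0,0],
    [0,0,0,0],
    [0,0,0,0]
  ]
}}

```text
t: 26.62
eef_pos: [0.4728, 0.0961, 0.1698]
tcp_rot: [-0.001, 0.707, -0.707, -0.0]
force: [0.3, 1.1, -0.8]
opening: 0.0241
finger_force: 59.2
```

```bash
python3 s.py; python3 w.py blue_lid 473 96 150; python3 w.py red_pot 473 96 64; python3 - <<'E'
from h import *
c=robot.camera('wrist'); cv2.imwrite("pics/f_w.png",c["pixels"][:,:,::-1])
E
```

```text
26.625 [ 2.000e-01  1.950e-01 -2.310e-01  1.143e+00  1.000e-03 -1.371e+00] [0.4728 0.0961 0.1698] [ 0.3  1.1 -0.8] 0.0241
[[ 5.0e-04 -1.0e+00  5.0e-04]
 [-1.0e+00 -5.0e-04  1.3e-03]
 [-1.3e-03 -5.0e-04 -1.0e+00]]
scene [471.3  98.3] [0.  1.4]
top attempt to get argmax of an empty sequence
scene [471.2  96.3] [1.7 1.2]
top attempt to get argmax of an empty sequence
```

Aligned within about 2 mm; lowering 47 mm.

Call:
{"fn": "carry_out", "kwargs": {
  "motion": [
    [0.5,0,20,0],
    [0,0,13,0],
    [0,0,6,0],
    [0,0,3,0],
    [0,0,2,0],
    [0,0,2,0],
    [0,0,1,0],
    [0,0,0,0],
    [0,0,0,0]
  ]
}}

```text
t: 28.0
eef_pos: [0.4726, 0.0956, 0.123]
tcp_rot: [-0.0, 0.707, -0.707, -0.0]
force: [-1.5, 0.1, 5.7]
opening: 0.024
finger_force: 59.5
```

Call:
{"fn": "carry_out", "kwargs": {
  "motion": [
    [0,0,0.5,0],
    [0,0,0,0]
  ]
}}

```text
t: 28.25
eef_pos: [0.4726, 0.0957, 0.1229]
tcp_rot: [-0.001, 0.707, -0.707, -0.0]
force: [-3.4, -0.1, 10.7]
opening: 0.0241
finger_force: 60.2
```

Call:
{"fn": "carry_out", "kwargs": {
  "motion": [
    [0,0,0,0],
    [0,0,0,0],
    [0,0,0,0],
    [0,0,-30,0],
    [0,0,-40,0],
    [-40.6,-7.3,0,0],
    [-40.6,-7.3,0,0],
    [-40.6,-7.3,0,0],
    [-40.6,-7.3,0,0],
    [-40.6,-7.3,0,0],
    [-40.6,-7.3,0,0],
    [-40.6,-7.3,0,0]
  ],
  "claw": 55
}}

```text
t: 29.75
eef_pos: [0.5233, 0.3812, 0.192]
tcp_rot: [-0.0, 0.707, -0.707, -0.0]
force: [0.3, 0.6, -0.1]
opening: 0.055
finger_force: 0.0
```

```bash
python3 s.py; python3 w.py blue_lid 473 96 103 g; python3 w.py red_pot 473 96 64; python3 w.py yellow_pot 524 380 0
```

```text
29.75 [ 6.290e-01  4.650e-01  2.260e-01  1.333e+00  1.000e-03 -9.430e-01] [0.5233 0.3812 0.192 ] [ 0.3  0.6 -0.1] 0.055
[[ 1.1e-03 -1.0e+00 -5.0e-04]
 [-1.0e+00 -1.1e-03  7.0e-04]
 [-7.0e-04  5.0e-04 -1.0e+00]]
scene [467.6  99.5] [0.  0.4]
top [462.8  90.1] [8.9 1.8]
scene [472.4  95.8] [0.5 0.2]
top [469.3  91.8] [-4.5  0.4]
scene [523.6 380.5] [3.2 0.9]
top [524.2 379.1] [1.5 0.6]
```

View pics/g_scene.png

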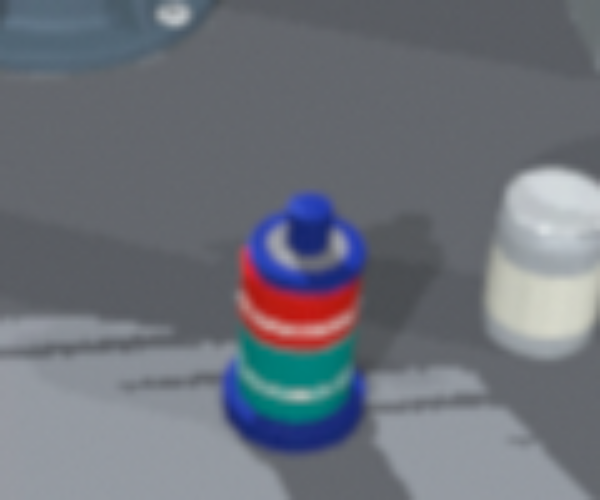

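Call:
{"fn": "carry_out", "kwargs": {
  "motion": [
    [1,-0.7,0,0],
    [0,0,0,0],
    [0,0,40,0],
    [0,0,45,0],
    [0,0,45,0],
    [0,0,30,0],
    [0,0,14,0],
    [0,0,6,0],
    [0,0,0,0],
    [0,0,0,0]
  ],
  "claw": 85
}}

```text
t: 31.3
eef_pos: [0.5245, 0.3795, 0.0136]
tcp_rot: [-0.001, 0.707, -0.707, -0.0]
force: [-0.7, 0.5, -0.4]
opening: 0.085
finger_force: 0.0
```

Call:
{"fn": "carry_out", "kwargs": {
  "motion": [
    [0,0,0,0],
    [0,0,0,0],
    [0,0,0,0],
    [0,0,0,0],
    [0,0,0,0],
    [0,0,0,0]
  ],
  "claw": 50
}}

```text
t: 32.05
eef_pos: [0.5244, 0.3794, 0.0135]
tcp_rot: [-0.001, 0.707, -0.707, -0.0]
force: [-0.6, -0.7, 6.2]
opening: 0.0646
finger_force: 66.1
```

Call:
{"fn": "carry_out", "kwargs": {
  "motion": [
    [0,0,-35,0],
    [0,0,-45,0],
    [0,0,-45,0],
    [0,0,-35,0],
    [41.7,-12.3,0,0],
    [41.7,-12.3,0,0],
    [41.7,-12.3,0,0],
    [41.7,-12.3,0,0],
    [41.7,-12.3,0,0],
    [41.7,-12.3,0,0],
    [41.7,-12.3,0,0],
    [41.7,-12.3,0,0]
  ]
}}

```text
t: 33.55
eef_pos: [0.6229, 0.044, 0.1723]
tcp_rot: [-0.0, 0.707, -0.707, -0.0]
force: [0.2, 0.6, -1.8]
opening: 0.0646
finger_force: 66.7
```

Call:
{"fn": "carry_out", "kwargs": {
  "motion": [
    [41.7,-12.3,0,0],
    [41.7,-12.3,0,0],
    [41.5,-12.3,0,0],
    [0,0,30,0],
    [0,0,40,0],
    [0,0,20,0],
    [0,0,0,0],
    [0,0,0,0]
  ]
}}

```text
t: 34.55
eef_pos: [0.6602, -0.0795, 0.083]
tcp_rot: [-0.001, 0.707, -0.707, 0.0]
force: [-0.4, -0.6, -1.5]
opening: 0.0647
finger_force: 66.7
```

```bash
python3 s.py; python3 w.py yellow_pot 660 -79 70; python3 - <<'E'
from h import *
c=robot.camera('top'); u,v=proj(c,[[.473,.096,.1]])[0].astype(int); cv2.imwrite("pics/t.png",cv2.resize(c["pixels"][v-35:v+35,u-45:u+45,::-1],None,fx=8,fy=8,interpolation=cv2.INTER_CUBIC))
print(u,v)
E
```

```text
34.55 [-1.200e-01  5.500e-01  8.600e-02  1.107e+00  1.000e-03 -1.692e+00] [ 0.6602 -0.0795  0.083 ] [-0.4 -0.6 -1.5] 0.0647
[[ 1.1e-03 -1.0e+00  1.0e-03]
 [-1.0e+00 -1.1e-03  7.0e-04]
 [-7.0e-04 -1.0e-03 -1.0e+00]]
scene [661.8 -79.2] [1.3 0.8]
top attempt to get argmax of an empty sequence
286 222
```

View pics/t.png

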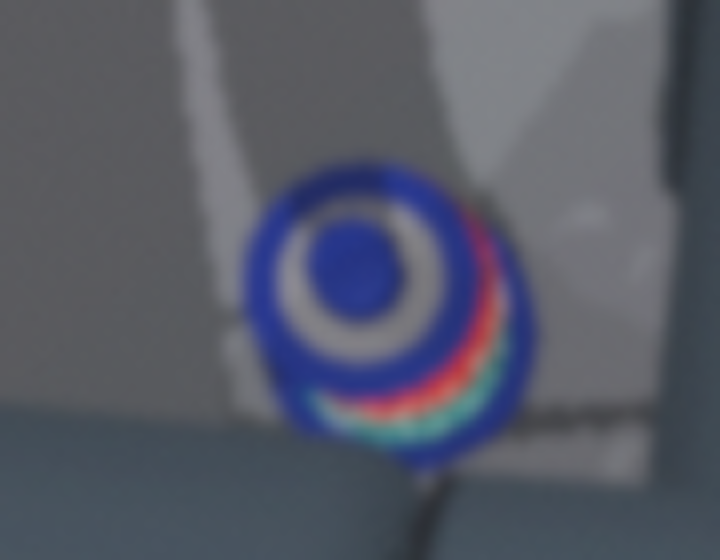

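Call:
{"fn": "carry_out", "kwargs": {
  "motion": [
    [0,0.7,25,0],
    [0,0,18,0],
    [0,0,8,0],
    [0,0,4,0],
    [0,0,2,0],
    [0,0,1,0],
    [0,0,1,0],
    [0,0,0,0],
    [0,0,0,0]
  ]
}}

```text
t: 35.83
eef_pos: [0.6594, -0.0794, 0.0235]
tcp_rot: [-0.001, 0.707, -0.707, -0.0]
force: [-0.9, 0.6, 6.7]
opening: 0.0642
finger_force: 67.1
```

```bash
python3 - <<'E'
from h import *
c=robot.camera('top')
print(plane(c,[[286.4-.5,222-.5]],.118)*1e3, proj(c,[[.4726,.096,.119]]), proj(c,[[.4726,.096,.122]]))
E
```

```text
[[472.1450549   96.40213116]] [[286.03786712 221.21163491]] [[285.90450459 220.9954191 ]]
```

Call:
{"fn": "carry_out", "kwargs": {
  "motion": [
    [0,0,0.5,0],
    [0,0,0,0]
  ]
}}

```text
t: 36.12
eef_pos: [0.6594, -0.0794, 0.0235]
tcp_rot: [-0.001, 0.707, -0.707, 0.0]
force: [-1.9, 1.0, 10.2]
opening: 0.0648
finger_force: 67.8
```

Call:
{"fn": "carry_out", "kwargs": {
  "motion": [
    [0,0,0,0],
    [0,0,0,0],
    [0,0,0,0],
    [0,0,0,0],
    [0,0,-25,0],
    [0,0,-45,0],
    [0,0,-45,0],
    [0,0,-40,0],
    [0,0,0,0]
  ],
  "claw": 85
}}

```text
t: 37.25
eef_pos: [0.6607, -0.0798, 0.181]
tcp_rot: [-0.002, 0.707, -0.707, 0.002]
force: [-1.0, 0.5, -0.3]
opening: 0.0849
finger_force: 0.0
```

Call:
{"fn": "carry_out", "kwargs": {
  "motion": [
    [42.8,18.8,0,0],
    [42.8,18.8,0,0],
    [42.8,18.8,0,0],
    [42.8,18.8,0,0],
    [42.8,18.8,0,0],
    [42.8,18.8,0,0],
    [42.8,18.8,0,0],
    [0,0,0,0],
    [0,0,0,0]
  ],
  "claw": 50
}}

```text
t: 38.38
eef_pos: [0.5273, -0.3789, 0.1761]
tcp_rot: [-0.0, 0.707, -0.707, -0.001]
force: [0.2, -0.7, -1.2]
opening: 0.0501
finger_force: 0.0
```

```bash
python3 s.py; python3 w.py yellow_pot 660 -79 10 y; python3 - <<'E'
from h import *
c=robot.camera('wrist'); cv2.imwrite("pics/l_w.png",c["pixels"][:,:,::-1])
for P in ([.528,-.379,.016],[.528,-.379,.044]): print(P,proj(c,[P])[0].round())
E
```

```text
38.375 [-6.230e-01  4.750e-01  2.040e-01  1.301e+00  1.000e-03 -2.195e+00] [ 0.5273 -0.3789  0.1761] [ 0.2 -0.7 -1.2] 0.0501
[[ 3.0e-04 -1.0e+00 -1.4e-03]
 [-1.0e+00 -3.0e-04  2.1e-03]
 [-2.1e-03  1.4e-03 -1.0e+00]]
scene [657.8 -78.8] [0.5 0.7]
top [661.1 -81.3] [0.4 0.9]
[0.528, -0.379, 0.016] [319. 181.]
[0.528, -0.379, 0.044] [319. 189.]
```

View pics/l_w.png

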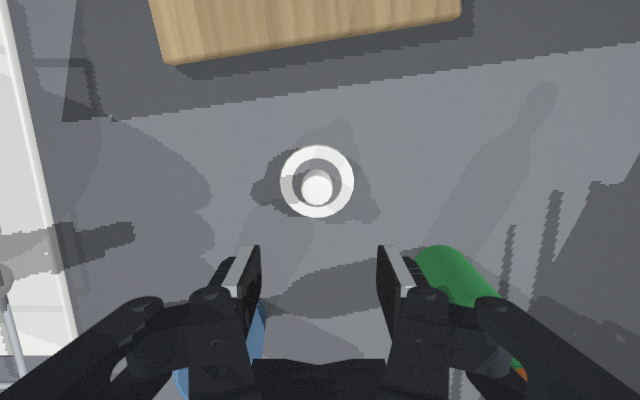

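View pics/y_scene.png

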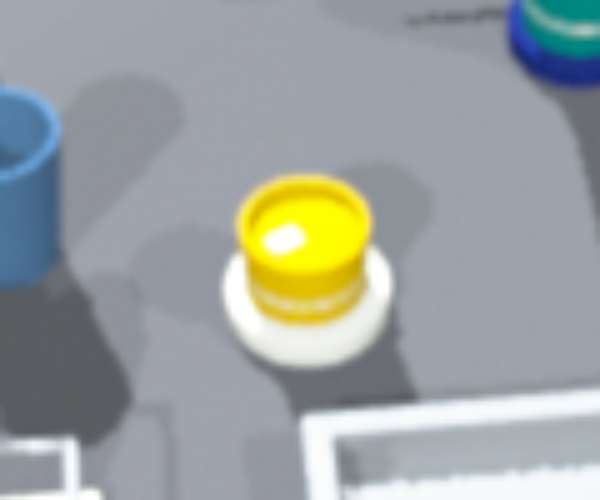

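Call:
{"fn": "carry_out", "kwargs": {
  "motion": [
    [0,-1,45,0],
    [0,0,45,0],
    [0,0,35,0],
    [0,0,16,0],
    [0,0,8,0],
    [0,0,4,0],
    [0,0,0,0],
    [0,0,0,0]
  ]
}}

```text
t: 39.52
eef_pos: [0.529, -0.3795, 0.025]
tcp_rot: [-0.0, 0.707, -0.707, 0.0]
force: [0.7, 0.6, 0.7]
opening: 0.05
finger_force: 0.0
```

Call:
{"fn": "carry_out", "kwargs": {
  "motion": [
    [0,0,4.5,0],
    [0,0,0,0],
    [0,0,0,0]
  ]
}}

```text
t: 39.9
eef_pos: [0.5285, -0.3791, 0.0195]
tcp_rot: [-0.0, 0.707, -0.707, -0.001]
force: [-0.4, 1.0, 0.3]
opening: 0.0499
finger_force: 0.0
```

Call:
{"fn": "carry_out", "kwargs": {
  "motion": [
    [0,0,0,0],
    [0,0,0,0],
    [0,0,0,0],
    [0,0,0,0],
    [0,0,0,0],
    [0,0,0,0]
  ],
  "claw": 10
}}

```text
t: 40.65
eef_pos: [0.5288, -0.3793, 0.0199]
tcp_rot: [-0.0, 0.707, -0.707, -0.0]
force: [-0.3, -0.1, 4.8]
opening: 0.0241
finger_force: 58.9
```

Call:
{"fn": "carry_out", "kwargs": {
  "motion": [
    [0,0,-35,0],
    [0,0,-45,0],
    [0,0,-45,0],
    [0,0,-25,0],
    [-42.8,-18.7,0,0],
    [-42.8,-18.7,0,0],
    [-42.8,-18.7,0,0],
    [-42.8,-18.7,0,0],
    [-42.8,-18.7,0,0],
    [-42.8,-18.7,0,0],
    [-42.8,-18.7,0,0],
    [0,0,0,0]
  ]
}}

```text
t: 42.15
eef_pos: [0.6599, -0.0763, 0.1688]
tcp_rot: [-0.0, 0.709, -0.705, -0.001]
force: [-0.2, -0.0, -1.5]
opening: 0.0243
finger_force: 59.0
```

Call:
{"fn": "carry_out", "kwargs": {
  "motion": [
    [0,0,30,0],
    [0,0,30,0],
    [0,0,0,0],
    [0,0,0,0]
  ]
}}

```text
t: 42.65
eef_pos: [0.6594, -0.0801, 0.1107]
tcp_rot: [-0.0, 0.707, -0.707, -0.0]
force: [0.2, -1.1, -0.4]
opening: 0.0241
finger_force: 59.1
```

```bash
python3 s.py; python3 w.py white_lid 660 -79 90;  python3 w.py yellow_pot 660 -79 10
```

```text
42.65 [-1.210e-01  5.310e-01  1.280e-01  1.168e+00  1.000e-03 -1.692e+00] [ 0.6594 -0.0801  0.1107] [ 0.2 -1.1 -0.4] 0.0241
[[ 4.e-04 -1.e+00  3.e-04]
 [-1.e+00 -4.e-04  8.e-04]
 [-8.e-04 -3.e-04 -1.e+00]]
scene [682.3 -80.4] [0.  2.1]
top [ -9305.2 -73300.5] [7.38755e+04 5.40000e+00]
scene [657.9 -78.9] [0.5 0.7]
top attempt to get argmax of an empty sequence
```

Call:
{"fn": "carry_out", "kwargs": {
  "motion": [
    [-0.5,0,15,0],
    [0,0,10,0],
    [0,0,5,0],
    [0,0,3,0],
    [0,0,2,0],
    [0,0,1,0],
    [0,0,1,0],
    [0,0,0,0],
    [0,0,0,0]
  ]
}}

```text
t: 43.98
eef_pos: [0.6594, -0.0791, 0.0739]
tcp_rot: [-0.0, 0.707, -0.707, 0.0]
force: [-2.4, -0.8, 7.1]
opening: 0.0242
finger_force: 59.7
```

Contact at exactly the seated height (74 mm). Release, rise and check.

Call:
{"fn": "carry_out", "kwargs": {
  "motion": [
    [0,0,0,0],
    [0,0,0,0],
    [0,0,0,0],
    [0,0,-30,0],
    [0,0,-45,0],
    [0,0,-45,0],
    [40,40,0,0],
    [40,40,0,0],
    [30,40,0,0],
    [0,0,0,0],
    [0,0,0,0]
  ],
  "claw": 50
}}

```text
t: 45.35
eef_pos: [0.5397, -0.1893, 0.193]
tcp_rot: [-0.001, 0.707, -0.707, -0.0]
force: [0.3, -0.2, 0.6]
opening: 0.0501
finger_force: 0.0
```

```bash
python3 s.py; python3 - <<'E'
from h import *
ims=[]
for cam in ('scene','top'):
    c=robot.camera(cam)
    for p in ([.473,.0965,.08],[.66,-.0795,.05]):
        u,v=proj(c,[p])[0].astype(int); ims.append(cv2.resize(c["pixels"][v-36:v+36,u-48:u+48,::-1],(384,288),interpolation=cv2.INTER_CUBIC))
        if cam=='top':print(u,v)
cv2.imwrite("pics/fin.png",np.vstack([np.hstack(ims[:2]),np.hstack(ims[2:])]))
E
python3 w.py yellow_pot 660 -79 10
```

```text
45.35 [-3.380e-01  3.330e-01  2.200e-02  1.260e+00  1.000e-03 -1.909e+00] [ 0.5397 -0.1893  0.193 ] [ 0.3 -0.2  0.6] 0.0501
[[ 4.e-04 -1.e+00  5.e-04]
 [-1.e+00 -4.e-04  1.e-03]
 [-1.e-03 -5.e-04 -1.e+00]]
287 223
359 146
scene [661.5 -78.1] [-2.3  0.4]
top [654.  -79.3] [-6.   0.8]
```

View pics/fin.png

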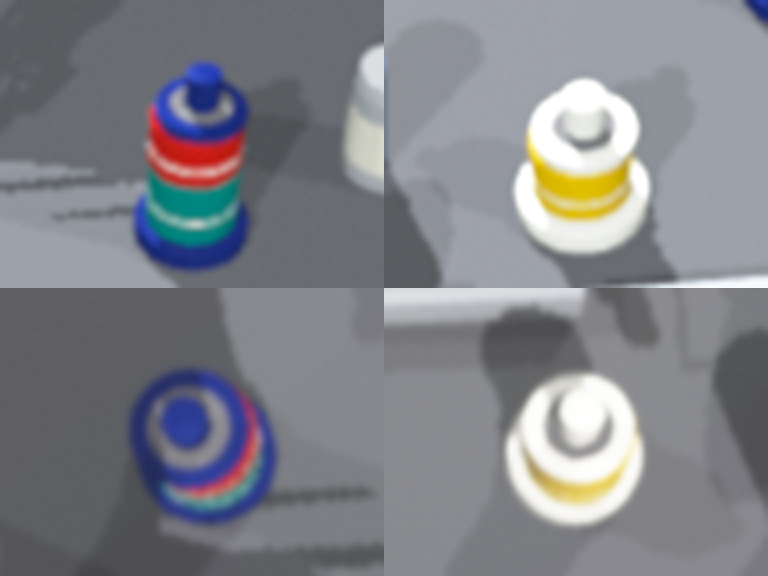

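Both towers are upright with their lids home: blue at picture (195,165), white at (582,165). The gripper is clear of everything.

```bash
python3 -c "
from rig import robot
print(robot.close_job())"
```

```text
the job is handed in; nothing more can be done
None
```

I stacked both towers (teal, red and blue lid on the blue base; yellow and white lid on the white base) and handed the job in at about 45 s; in the last pictures every piece looks seated and upright, the arm never went near the bottle, tin or tumbler, and the hand-in returned no verdict.

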